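# Lock the impression-tray holder onto the plaster vibrator

### The arm

A 6-joint arm with a two-finger parallel gripper is mounted at the origin on the work surface. World frame = base frame: x ahead of the robot, y to its left, z up, the work surface at z = 0. Lengths are in m, angles in rad, forces in N, time in s.
With the tool pointing down it reaches from about 0.25 to 0.85 m from the base axis. Payload 12.5 kg.
Tool frame: the origin (TCP) lies midway between the tips of the shut fingers; the grasp point (between the pads) lies 19 mm behind it (r.pinch_z is the distance from the TCP to the grasp point, in m); z points along the fingers, y is the line along which they close (so a half turn about z gives the same grasp; the last joint's range is limited). The gripper opens to 93 mm and grips with 3 to 60 N. Pads are 15 mm wide; open, the fingers measure 128 mm over their backs; the gripper's body (75 mm by 188 mm) begins 65 mm behind the grasp point.
Start: joints at [-1.194, 0.351, 1.652, -0, 1.139, -0.085], TCP at [0.245, -0.492, 0.219] pointing down, gripper open.
Joint ranges: [-2.75, 2.75], [-0.79, 2.1], [0.01, 2.65], [-1.57, 4.71], [0.07, 3.14], [-2.87, 2.87]. Speed limits (rad/s): [2.22, 2.22, 2.79, 3.14, 3.14, 3.14].

### API

Orientations are given as a unit quaternion [x, y, z, w].
In Python, from cell import r, grab_frame, camera_info, recognise gives the robot as it stands. The module is installed in compiled form; this text tells all that it offers.
- The arm moves only by the tool carry_out, never from a script. Its argument "commands" is a list of rows, each a list of 6 numbers: the shift along the tool's x, y, z in m, then the turn, a rotation vector about the tool's x, y, z in degrees. A call has 1 to 20 rows; each row is the pose to reach, as a shift and turn from the pose commanded when the call began, along the tool's axes at that moment; what a row does not reach only later rows make up. A row lasts 1/10 s, in which the tool goes at most 50 mm and 8.59 degrees, less where a joint would pass 70% of its speed; a pose out of reach is approached as far as the arm can. A call with a gripper value outside its range is refused whole. "hand" is the gripper's target within -1 to 1 (shut at 1, half-way at 0, fully open at -1), set as the call begins (left out, the last holds). The fingers move at their own pace and stop on an object; the grip force is fixed at half the most. Time passes only in rows, so rows that repeat a pose let the fingers close. It gives the time, the measured TCP pose, the force, the opening and the grip force at its end, in the units of the state.
- r.sense(): the state, without advancing time (a new reading comes with each control period).
- grab_frame(name): name is "scene" or "top" or "wrist"; returns the picture (400x640x3 uint8, blue, green, red); there is no depth.
- camera_info(name): a dict with "vfov" (degrees; the focal length in pixels is half the picture's height over the tangent of half this angle, whatever the lens; pixels are square), "cx", "cy" (the principal point, pixels), "R" (3x3) and "t" (3): a world point X has camera coordinates R X + t. Camera axes: x right, y down, z forward; pixel columns grow to the right and rows downward; lengths in m; the calibration is good to about 2 mm. A picture is of the moment at which its call begins: read the wrist's pose just before it. camera_info takes no time and is no camera call; for the wrist camera it gives the pose at the moment of the call.
- r.job_done(): hands the job in; it is judged then, once.
Trained networks look in the newest picture that a camera, given by its name, has taken for a name from the list of things; names that differ only in an ending like _2 or _b are one class to them, and where a whole thing is asked for, a point or a joint stands for the part that bears it (a point fixed in the world has none). Each returns a list of dicts, best first, with "confidence" (0 to 1); they miss things now and then, are a little off and sometimes report something else, mostly with a low value. They report only what shows in the picture. A call takes as long as a camera call.
- recognise(label, camera): "point" ([row, column] in pixels, amid what is visible of it).
The state is a dict: "time_s": time; "joint_positions": joint angles; "joint_vel": joint speeds; "joint_torque": joint torques, N m; "ee_pos": TCP position; "orientation": TCP orientation; "wrist_force": force on the tool from outside, world axes, zero at the start; "wrist_torque": the same for the moment, N m; "width": finger opening in m; "grip_force": force on a finger pad.
Only numpy, scipy, OpenCV 4.12 (cv2) and the standard library are available. Lean on these libraries where they do the work, as an engineer would, in place of code of your own. Each camera call takes 0.05 s, during which the arm holds its last target. There are 200 camera calls.

### The job

Fit the tray holder with the keyhole onto the plaster vibrator: lower the large round end of its keyhole over the stud's head until the plate lies flat on the vibrator's top, then slide it fully home so that the narrow slot is locked around the stud's neck. Leave it lying flat and square with the vibrator, and leave the spare holder, the one with a plain round hole, where it is.

Things in the scene. Friction and masses are not known exactly. Their poses are not given: they have to be found in the camera images.
- holder_grip (a point): Keyhole tray holder: loose dark plate 200 x 110 x 6 mm, one end rounded, 0.36 kg, flat on the table. Upright grip near its square end: 10 mm thick (along x), 60 wide (y), top 62 mm above the plate's underside. Point: mid thickness and width, 42 mm above the underside. z up; x runs from grip along the midline, through the slot, to the rounded end. Plate spans -30 to +170 mm in x from here.
- holder_slot (a point): Narrow end of the holder's keyhole (17 mm slot; closed end 8.5 mm behind this point), at the plate's underside, 70 mm ahead (+x) of and 42 mm below holder_grip; same axes. The large round end, 46 mm in diameter, is centred 45 mm farther along +x, and funnels into the slot. With it over the stud and the plate down, move the holder 45 mm along its own +x to lock.
- stud (a point): Fixed vibrator: white box 210 x 150 mm (x by y), steel top 60 mm above the table, dial on its +x end. A headed stud stands in the middle of the top; this point is on its axis at the top surface. Neck 10 mm in diameter, 14 tall; head 26 mm in diameter, 7 thick. z up. The holder's x starts within 40 degrees of this x. Square: the holder's x along this x, either way round.
- spare_grip (a point): Spare holder, to be left alone: same plate and grip as the keyhole holder, but with only a plain round hole 18 mm in diameter, too small for the stud's head. Point and axes as for holder_grip.

How it is judged:
On the way:
1. the large end of the keyhole is over the stud and the plate is down on the vibrator's top (x of stud in the frame of holder_slot between 0.028 and 0.062 m and y of stud in the frame of holder_slot between -0.018 and 0.018 m and z of holder_slot in the frame of stud below 0.012 m), for 0.05 s.
At the end, for the whole second after the job is handed in: The narrow end of the keyhole is within 12 mm of the stud's axis (seen from above), the plate lies on the vibrator's top (within 6 mm, tilted less than 5 degrees), square with the vibrator within 15 degrees either way round, and the spare holder is within 40 mm of where it was (horizontal distance between holder_slot and stud below 0.012 m and z of holder_slot in the frame of stud between -0.006 and 0.006 m and angle between holder_slot's own z axis and vertical below 0.09 rad and angle between the x axis of holder_slot and the x axis of stud, either way round below 0.26 rad and distance of spare_grip from where it was at the start of the episode below 0.04 m); the robot touches nothing.
It fails at once if the spare holder is moved by more than 40 mm (distance of spare_grip from where it was at the start of the episode above 0.04 m).
It also fails if it takes over 40 s, if anything falls off the work surface, if the arm or the gripper's body presses on something with over 40 N, if the wrist force passes 120 N, or if a joint passes its speed limit or range.

## Working session

There is one attempt and no reset: what is moved stays moved. The work goes in short steps, Python scripts to look and compute and a tool call to move; the robot and the scene stay as the last step left them, time stands still between calls to the robot, and variables do not carry over. Pictures are saved under pics/ and viewed, at most 10 in all, crops included, and the job is handed in when it is done.

Besides the shell and the picture viewer there is one more tool, called after ">>>" by a JSON object that holds its "method" and its "body". carry_out: Moves the arm, as the interface text tells. Its arguments: {"type":"object","properties":{"commands":{"type":"array"},"hand":{"type":"number"}},"required":["commands"]}

```bash
mkdir -p pics; cat > h.py <<'E'
import numpy as np, cv2
from cell import r, grab_frame, camera_info, recognise
def ray(ci,p):
    f=200/np.tan(np.radians(ci['vfov'])/2)
    R=np.array(ci['R']);t=np.array(ci['t'])
    d=R.T@np.array([(p[1]-ci['cx'])/f,(p[0]-ci['cy'])/f,1]); return -R.T@t,d
def onz(ci,p,z):
    o,d=ray(ci,p); return o+d*(z-o[2])/d[2]
def proj(ci,X):
    f=200/np.tan(np.radians(ci['vfov'])/2)
    c=np.array(ci['R'])@np.array(X)+np.array(ci['t']); return [c[1]/c[2]*f+ci['cy'],c[0]/c[2]*f+ci['cx']]
E
python3 - <<'E'
from h import *
ims=[]
Z={'holder_grip':.042,'holder_slot':.003,'stud':.075,'spare_grip':.042}
for c in ['top','scene']:
    im=grab_frame(c); cv2.imwrite(f'pics/{c}0.png',im); ci=camera_info(c)
    print(c,ci)
    for l in Z:
        for d in recognise(l,c)[:3]: print(l,d,onz(ci,d['point'],Z[l]).round(3))
print(r.sense())
E
```

```text
top {'vfov': 48.636830034673665, 'cx': 322.1253497244182, 'cy': 204.58799559569945, 'R': array([[-1.09621220e-02, -9.99938966e-01, -1.37673935e-03],
       [-9.92546274e-01,  1.10481777e-02, -1.21366517e-01],
       [ 1.21374320e-01,  3.60429472e-05, -9.92606807e-01]]), 't': array([-2.29385601e-04,  5.53442685e-01,  9.89438590e-01])}
holder_grip {'point': [191.1, 453.2], 'confidence': 0.72} [ 0.58  -0.308  0.042]
holder_grip {'point': [199.5, 176.3], 'confidence': 0.5} [0.568 0.329 0.042]
holder_slot {'point': [189.1, 445.7], 'confidence': 0.59} [ 0.591 -0.302  0.003]
stud {'point': [192.0, 322.6], 'confidence': 0.59} [ 0.577 -0.008  0.075]
spare_grip {'point': [200.2, 176.5], 'confidence': 0.56} [0.566 0.328 0.042]
scene {'vfov': 55.04825114683384, 'cx': 318.36554439017823, 'cy': 202.02074497217282, 'R': array([[-0.82394494,  0.56666409, -0.00255904],
       [ 0.38608335,  0.5580586 , -0.73451361],
       [-0.4147944 , -0.60618677, -0.67858913]]), 't': array([ 0.44946495, -0.15573558,  1.15081868])}
holder_grip {'point': [166.1, 244.9], 'confidence': 0.89} [ 0.607 -0.258  0.042]
stu
[... 164 characters left out ...]
int_positions': array([-1.19361492e+00,  3.50733690e-01,  1.65186072e+00, -1.18405996e-06,
        1.13911334e+00, -8.45702540e-02]), 'joint_vel': array([-0.00011168, -0.00095479, -0.00074182,  0.00069155, -0.00105895,
       -0.00137762]), 'joint_torque': array([-6.33230302e-04, -4.96962798e+01, -2.85332894e+01,  6.98461197e-02,
        2.23875919e-02, -2.74481033e-05]), 'ee_pos': array([ 0.24505337, -0.49233576,  0.21859099]), 'orientation': array([ 9.73466293e-01,  2.28830445e-01, -8.92111592e-06, -5.68518592e-05]), 'wrist_force': array([ 0.16045577, -0.51072051,  0.20213074]), 'wrist_torque': array([ 0.01262918, -0.02713292,  0.01026259]), 'grip_force': 0.0, 'width': 0.09248956891455422}
```

View pics/top0.png

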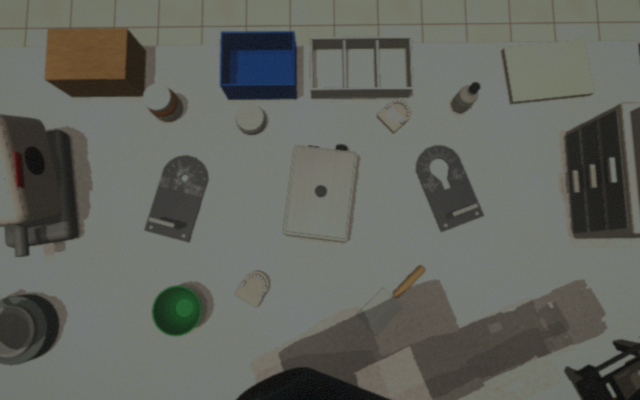

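View pics/scene0.png

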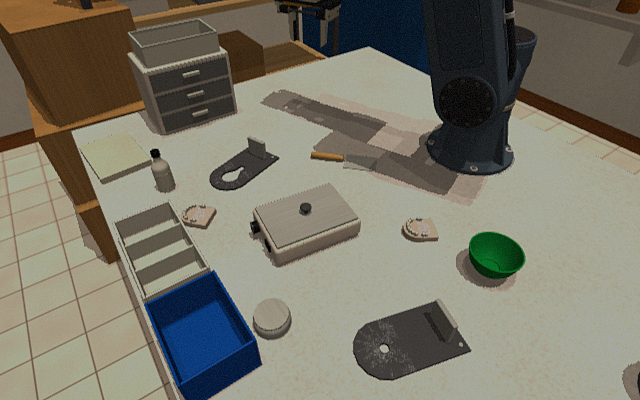

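The top view shows the keyhole holder at about row 187, col 448, with its grip near (212, 464) and its keyhole pointing up and left. The vibrator is at (192, 322) with its dial upwards, and the spare is at (198, 177). The scene view agrees. I'll zoom in for precision.

```bash
python3 - <<'E'
from h import *
im=cv2.imread('pics/top0.png'); c=im[130:250,270:500]
cv2.imwrite('pics/crop.png',cv2.convertScaleAbs(cv2.resize(c,None,fx=3.4,fy=3.4,interpolation=cv2.INTER_CUBIC),alpha=1.6))
g=cv2.cvtColor(im,cv2.COLOR_BGR2GRAY); print(g[190,410:490:3], g[190,275:370:3])
E
```

```text
[121 121 120 119 112  57  61  74  63  58  59  59  59  57  57  55  58  53
  57  54  56  92 120 120 120 118 119] [120 121 121 119 113 114 116 116 115 117 116 117 117 100  54  55  52  76
 118 116 118 117 117 117 119 106  95 105 121 121 121 121]
```

View pics/crop.png

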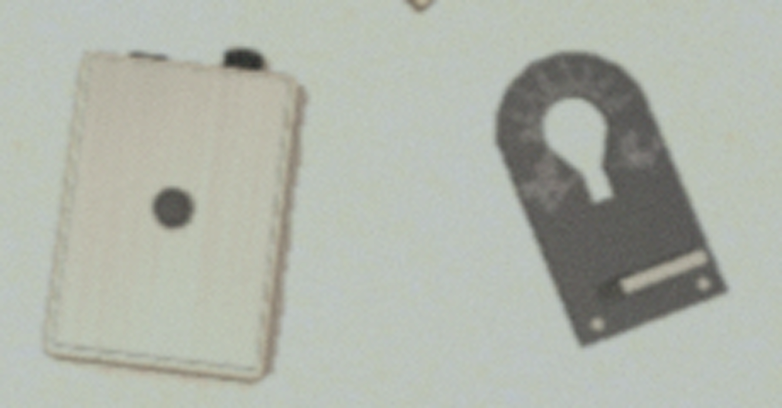

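The crop shows the stud head at crop (173, 208), the plate's square corners at (582, 346) and (728, 292), the keyhole's round end at (575, 130), and the grip top running from (625, 285) to (705, 258).

```bash
python3 - <<'E'
from h import *
ci=camera_info('top')
def P(x,y,z): return onz(ci,[130+(y+.5)/3.4-.5,270+(x+.5)/3.4-.5],z)[:2]
a=lambda v:np.degrees(np.arctan2(v[1],v[0])).round(1)
A,B=P(582,346,.006),P(728,292,.006); L=P(497,145,.006);Rr=P(655,105,.006)
print('w',np.linalg.norm(A-B),'ang',a(L-A),a(Rr-B),a(A-B)-90)
M=(A+B)/2
print('edge mid',M,'hole',P(575,130,.003),a(P(575,130,.003)-M),np.linalg.norm(P(575,130,.003)-M),'slot end',P(600,202,.003))
G=(P(625,285,.062)+P(705,258,.062))/2; print('grip',G,a(P(625,285,.062)-P(705,258,.062))-90, np.linalg.norm(G-M))
print('stud',P(173,207,.080))
T=[P(88,52,.06),P(298,80,.06),P(265,380,.06),P(45,352,.06)]
print('vib',T,np.mean(T,0),a(T[0]-T[3]),a(T[1]-T[2]),a(T[0]-T[1])-90,a(T[3]-T[2])-90)
w=camera_info('wrist');print(w, r.sense()['ee_pos'])
E
```

```text
w 0.10946079360688661 ang 20.7 18.4 19.5
edge mid [ 0.50822736 -0.33695275] hole [ 0.64297691 -0.28784523] 20.0 0.1434189302184337 slot end [ 0.59126701 -0.30320638]
grip [ 0.53528191 -0.32727995] 17.900000000000006 0.028731722017501224
stud [ 0.57915606 -0.00315339]
vib [array([0.6884638 , 0.05304634]), array([ 0.66759751, -0.08796705]), array([ 0.46686883, -0.06219352]), array([0.48681187, 0.08204903])] [ 0.5774355 -0.0037663] -8.2 -7.3 -8.400000000000006 -7.900000000000006
{'vfov': 64.58759363579013, 'cx': 318.4236666544659, 'cy': 201.55385122163966, 'R': array([[ 4.45215626e-01, -8.95423274e-01, -4.54400183e-04],
       [-8.54760141e-01, -4.25148490e-01,  2.97714398e-01],
       [-2.66773588e-01, -1.32158699e-01, -9.54654875e-01]]), 't': array([-0.54976339, -0.03407921,  0.3930103 ])} [ 0.24505337 -0.49233576  0.21859099]
```

>>> {"method": "carry_out", "body": {"commands": [[0.334,-0.018,0,0,0,-83],[0.334,-0.018,0,0,0,-83],[0.334,-0.018,0,0,0,-83],[0.334,-0.018,0,0,0,-83],[0.334,-0.018,0,0,0,-83],[0.334,-0.018,0,0,0,-83],[0.334,-0.018,0,0,0,-83],[0.334,-0.018,0,0,0,-83],[0.334,-0.018,0,0,0,-83],[0.334,-0.018,0,0,0,-83],[0.334,-0.018,0,0,0,-83],[0.334,-0.018,0,0,0,-83],[0.334,-0.018,0,0,0,-83],[0.334,-0.018,0,0,0,-83]], "hand": -1}}

```text
time_s: 1.9
ee_pos: [0.536, -0.3275, 0.2187]
orientation: [0.578, 0.816, 0.0, 0.0]
wrist_force: [0.3, -0.7, -0.8]
width: 0.0931
grip_force: 0.0
```

```bash
python3 - <<'E'
from h import *
ci=camera_info('wrist'); im=grab_frame('wrist'); cv2.imwrite('pics/w1.png',cv2.convertScaleAbs(im,alpha=1.5))
s=r.sense(); print(s['ee_pos'],s['orientation'],s['joint_positions'])
R=np.array(ci['R']);print(-R.T@ci['t'])
# predicted positions of features
a=np.radians(19.5);u=np.array([np.cos(a),np.sin(a)]);v=np.array([-u[1],u[0]])
g=np.array([.536,-.327])
for n,x,y,z in [('c1',-30,55,6),('c2',-30,-55,6),('hole',115,0,3),('slotend',61.5,0,6),('gtop+',0,30,62),('gtop-',0,-30,62)]:
    q=g+u*x/1e3+v*y/1e3; print(n,np.round(proj(ci,[*q,z/1e3]),1))
E
```

```text
[ 0.53602362 -0.32751202  0.2186559 ] [ 5.77926987e-01  8.16088474e-01 -6.88078113e-06  1.81712515e-05] [-6.22558121e-01  4.93245644e-01  1.43599495e+00 -1.44481699e-05
  1.21231564e+00 -9.60976943e-01]
[ 0.50900585 -0.24839909  0.38513093]
c1 [128.1 292. ]
c2 [216.5 294.4]
hole [173.3 411.3]
slotend [174.  368.2]
gtop+ [157.1 317.7]
gtop- [212.4 317.8]
```

View pics/w1.png

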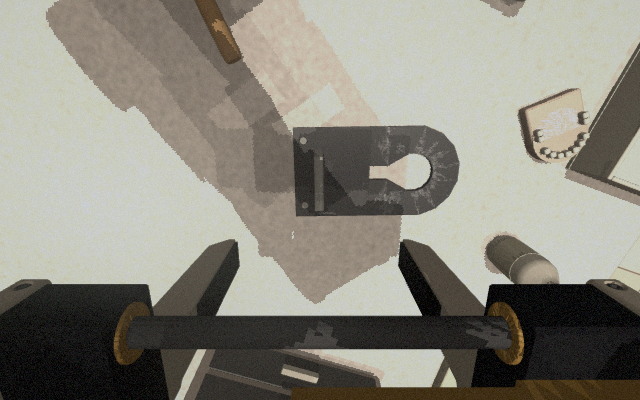

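The wrist view matches the prediction within about 2 px: corners at (127, 293) and (216, 296), hole at (172, 410), grip top at column 320. Descend and grasp.

>>> {"method": "carry_out", "body": {"commands": [[0,0.001,0.04,0,0,0],[0,0.001,0.08,0,0,0],[0,0.001,0.12,0,0,0],[0,0.001,0.15,0,0,0],[0,0.001,0.175,0,0,0],[0,0.001,0.19,0,0,0],[0,0.001,0.19,0,0,0],[0,0.001,0.19,0,0,0]]}}

```text
time_s: 2.75
ee_pos: [0.5375, -0.3274, 0.0295]
orientation: [0.578, 0.816, 0.0, 0.001]
wrist_force: [-0.1, -0.9, 0.2]
width: 0.0928
grip_force: 0.0
```

>>> {"method": "carry_out", "body": {"commands": [[0,0,0,0,0,0],[0,0,0,0,0,0],[0,0,0,0,0,0],[0,0,0,0,0,0],[0,0,0,0,0,0],[0,0,0,0,0,0],[0,0,0,0,0,0],[0,0,0,0,0,0],[0,0,0,0,0,0],[0,0,0,0,0,0]], "hand": 1}}

```text
time_s: 3.75
ee_pos: [0.537, -0.3271, 0.0286]
orientation: [0.577, 0.816, 0.0, -0.0]
wrist_force: [0.1, -0.1, 0.1]
width: 0.0178
grip_force: 0.0
```

>>> {"method": "carry_out", "body": {"commands": [[0,0,0,0,0,0],[0,0,0,0,0,0],[0,0,0,0,0,0],[0,0,0,0,0,0]]}}

```text
time_s: 4.15
ee_pos: [0.5369, -0.3271, 0.0286]
orientation: [0.577, 0.816, -0.0, -0.0]
wrist_force: [-1.9, 0.0, 1.3]
width: 0.0096
grip_force: 30.0
```

>>> {"method": "carry_out", "body": {"commands": [[0,0,-0.02,0,0,0],[0,0,-0.05,0,0,0],[0,0,-0.09,0,0,0],[0,0,-0.13,0,0,0],[0,0,-0.15,0,0,0],[0,0,-0.15,0,0,0],[0,0,-0.15,0,0,0]]}}

```text
time_s: 4.85
ee_pos: [0.5365, -0.3267, 0.1773]
orientation: [0.577, 0.816, -0.0, -0.001]
wrist_force: [-0.4, -0.1, -3.9]
width: 0.01
grip_force: 30.0
```

>>> {"method": "carry_out", "body": {"commands": [[0.02,0.003,0,0,0,3],[0.06,0.008,0,0,0,6],[0.1,0.013,0,0,0,9],[0.14,0.018,0,0,0,12],[0.18,0.023,0,0,0,15],[0.22,0.029,0,0,0,18],[0.26,0.035,0,0,0,22],[0.3,0.04,0,0,0,25],[0.33,0.044,0,0,0,27],[0.344,0.046,0,0,0,27.5],[0.344,0.046,0,0,0,27.5],[0.344,0.046,0,0,0,27.5],[0.344,0.046,0,0,0,27.5]]}}

```text
time_s: 6.15
ee_pos: [0.4656, 0.0119, 0.1779]
orientation: [0.755, 0.656, -0.0, -0.0]
wrist_force: [-0.3, -0.1, -3.4]
width: 0.01
grip_force: 30.0
```

```bash
python3 - <<'E'
from h import *
ci=camera_info('wrist'); im=grab_frame('wrist'); im2=grab_frame('top')
a=cv2.convertScaleAbs(im,alpha=1.5); b=cv2.convertScaleAbs(cv2.resize(im2[130:260,250:400],None,fx=4,fy=4,interpolation=cv2.INTER_CUBIC),alpha=1.6)
cv2.imwrite('pics/w2.png',a);cv2.imwrite('pics/t2.png',b)
s=r.sense(); p=s['ee_pos']; q=s['orientation']; print(p,q)
yaw=2*np.arctan2(q[1],q[0])-np.pi/2; print('yaw',np.degrees(yaw))
u=np.array([np.cos(yaw),np.sin(yaw)]);z0=p[2]-.0286
for n,x,z in [('hole',115,z0+.003),('slotend',61.5,z0+.006)]: print(n,np.round(proj(ci,[*(p[:2]+u*x/1e3),z]),1))
print('stud',np.round(proj(ci,[.579,-.003,.081]),1))
E
```

```text
[0.46574634 0.01186446 0.17823223] [ 7.55267190e-01  6.55416924e-01 -2.63242618e-04 -2.42025260e-04]
yaw -8.097451889735671
hole [236.7 492.8]
slotend [238.6 412.6]
stud [202.3 449. ]
```

View pics/w2.png

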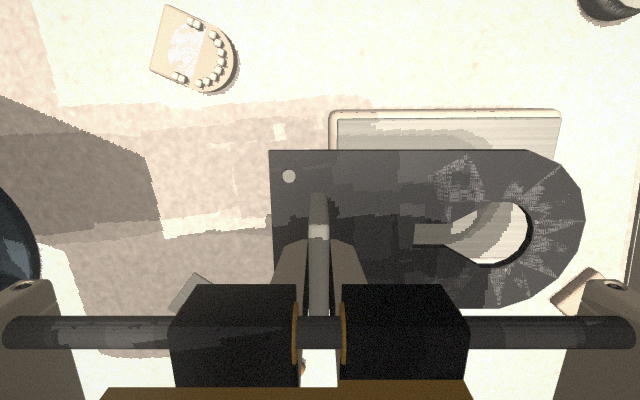

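The wrist view shows the plate level and held. The hole centre is near (235, 490) and the slot end near (235, 413), about 1.5 mm towards +y of the prediction. I'll lower to just above the head and check.

>>> {"method": "carry_out", "body": {"commands": [[-0.001,0,0.02,0,0,0],[-0.001,0,0.04,0,0,0],[-0.001,0,0.055,0,0,0],[-0.001,0,0.06,0,0,0],[-0.001,0,0.06,0,0,0],[-0.001,0,0.06,0,0,0]]}}

```text
time_s: 6.85
ee_pos: [0.4661, 0.0113, 0.1192]
orientation: [0.755, 0.656, 0.0, 0.0]
wrist_force: [1.4, 0.7, -3.4]
width: 0.01
grip_force: 30.0
```

```bash
python3 - <<'E'
from h import *
ci=camera_info('wrist'); im=grab_frame('wrist'); 
cv2.imwrite('pics/w3.png',cv2.convertScaleAbs(cv2.resize(im[140:320,340:600],None,fx=3,fy=3,interpolation=cv2.INTER_CUBIC),alpha=1.5))
s=r.sense(); p=s['ee_pos']; q=s['orientation']; print(p,q,s['wrist_force'])
yaw=2*np.arctan2(q[1],q[0])-np.pi/2
u=np.array([np.cos(yaw),np.sin(yaw)]);z0=p[2]-.0286
for n,x,z in [('hole',115,z0+.006),('slotend',61.5,z0+.006)]: print(n,np.round(proj(ci,[*(p[:2]+u*x/1e3),z]),1))
print('stud',np.round(proj(ci,[.579,-.003,.081]),1))
E
```

```text
[0.46615523 0.01141905 0.11937669] [7.55015920e-01 6.55706160e-01 4.43294946e-04 4.42427567e-04] [ 0.43467791 -0.60522947 -3.78629718]
hole [238.1 494.7]
slotend [238.2 412.3]
stud [226.8 481.2]
```

View pics/w3.png

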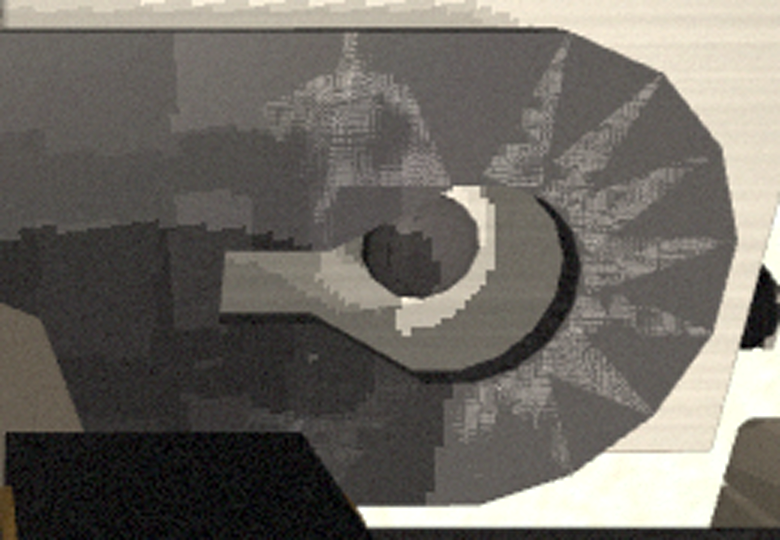

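The head is at pixel (222, 480) and lies inside the large hole. The slot axis is near row 236. The stud sits about 3 mm to the +y side of the slot axis and about 3 mm behind the hole centre. Correct for this and lower.

>>> {"method": "carry_out", "body": {"commands": [[0.003,-0.003,0,0,0,0],[0.003,-0.003,0.006,0,0,0],[0.003,-0.003,0.012,0,0,0],[0.003,-0.003,0.018,0,0,0],[0.003,-0.003,0.023,0,0,0],[0.003,-0.003,0.027,0,0,0],[0.003,-0.003,0.029,0,0,0],[0.003,-0.003,0.03,0,0,0],[0.003,-0.003,0.03,0,0,0],[0.003,-0.003,0.03,0,0,0]]}}

```text
time_s: 7.9
ee_pos: [0.4632, 0.015, 0.0887]
orientation: [0.755, 0.656, 0.0, 0.0]
wrist_force: [-0.6, -0.6, -3.1]
width: 0.0098
grip_force: 30.0
```

```bash
python3 - <<'E'
from h import *
ci=camera_info('wrist'); im=grab_frame('wrist'); 
cv2.imwrite('pics/w4.png',cv2.convertScaleAbs(cv2.resize(im[140:320,340:600],None,fx=3,fy=3,interpolation=cv2.INTER_CUBIC),alpha=1.5))
s=r.sense(); print(s['ee_pos'],s['wrist_force'],s['wrist_torque'])
p=s['ee_pos']; q=s['orientation'];yaw=2*np.arctan2(q[1],q[0])-np.pi/2
u=np.array([np.cos(yaw),np.sin(yaw)]);v=np.array([-u[1],u[0]]);z0=p[2]-.0286
for x in (70,75,115):print(x,np.round(proj(ci,[*(p[:2]+u*x/1e3),z0+.006]),1),'head',np.round(proj(ci,[*(p[:2]+u*x/1e3),.081]),1))
E
```

```text
[0.46320621 0.01496714 0.08872489] [ 0.02066524  0.74900879 -4.0097124 ] [-0.06165041  0.04870103  0.04332423]
70 [238.2 425.2] head [248.2 433.1]
75 [238.2 432.9] head [248.2 441.4]
115 [238.2 494.5] head [248.2 507.5]
```

View pics/w4.png

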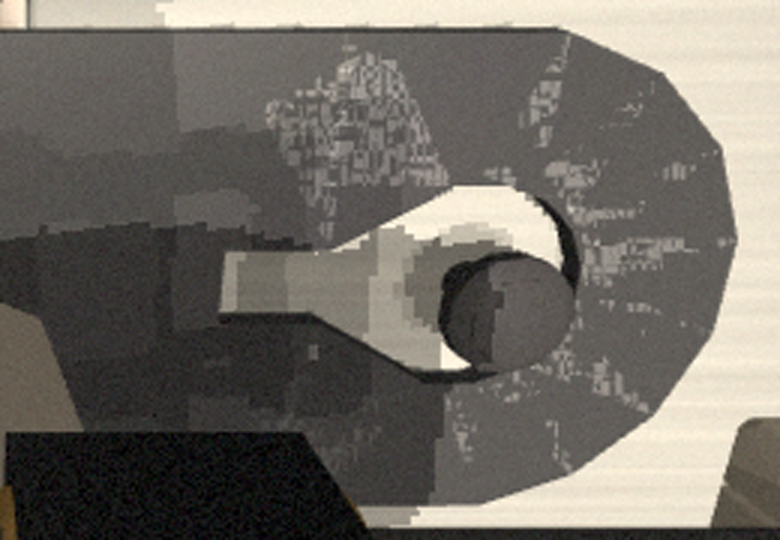

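The head is down inside the large end. It is centred at about (243, 511), and the slot axis is near row 235. About 1.5 mm of y correction remains, plus a final touch down.

>>> {"method": "carry_out", "body": {"commands": [[0.0015,0,0,0,0,0],[0.0015,0,0.0005,0,0,0],[0.0015,0,0.001,0,0,0],[0.0015,0,0.001,0,0,0]]}}

```text
time_s: 8.35
ee_pos: [0.4634, 0.0166, 0.0885]
orientation: [0.755, 0.656, 0.0, 0.0]
wrist_force: [-6.0, 0.9, 11.7]
width: 0.0101
grip_force: 30.0
```

Contact. Ease off slightly and slide home.

>>> {"method": "carry_out", "body": {"commands": [[0,0.002,-0.0005,0,0,0],[0,0.006,-0.0005,0,0,0],[0,0.011,-0.0005,0,0,0],[0,0.016,-0.0005,0,0,0],[0,0.021,-0.0005,0,0,0],[0,0.025,-0.0005,0,0,0],[0,0.025,-0.0005,0,0,0]]}}

```text
time_s: 9.05
ee_pos: [0.4887, 0.0129, 0.0886]
orientation: [0.755, 0.656, 0.0, 0.0]
wrist_force: [-1.1, 0.9, 4.7]
width: 0.0099
grip_force: 30.0
```

>>> {"method": "carry_out", "body": {"commands": [[0,0.004,0,0,0,0],[0,0.008,0,0,0,0],[0,0.012,0,0,0,0],[0,0.016,0,0,0,0],[0,0.019,0,0,0,0],[0,0.021,0,0,0,0],[0,0.021,0,0,0,0],[0,0.021,0,0,0,0]]}}

```text
time_s: 9.85
ee_pos: [0.509, 0.0101, 0.0886]
orientation: [0.755, 0.656, 0.0, 0.0]
wrist_force: [-4.6, 1.4, 6.8]
width: 0.0098
grip_force: 30.0
```

```bash
python3 - <<'E'
from h import *
im=grab_frame('wrist'); 
cv2.imwrite('pics/w5.png',cv2.convertScaleAbs(cv2.resize(im[140:320,340:600],None,fx=3,fy=3,interpolation=cv2.INTER_CUBIC),alpha=1.5))
s=r.sense(); print(s['ee_pos'],s['wrist_force'],s['wrist_torque'])
E
```

```text
[0.50893318 0.01007213 0.08856505] [-5.09130073  0.51094342  7.36910771] [0.04274802 0.7134817  0.05815478]
```

View pics/w5.png

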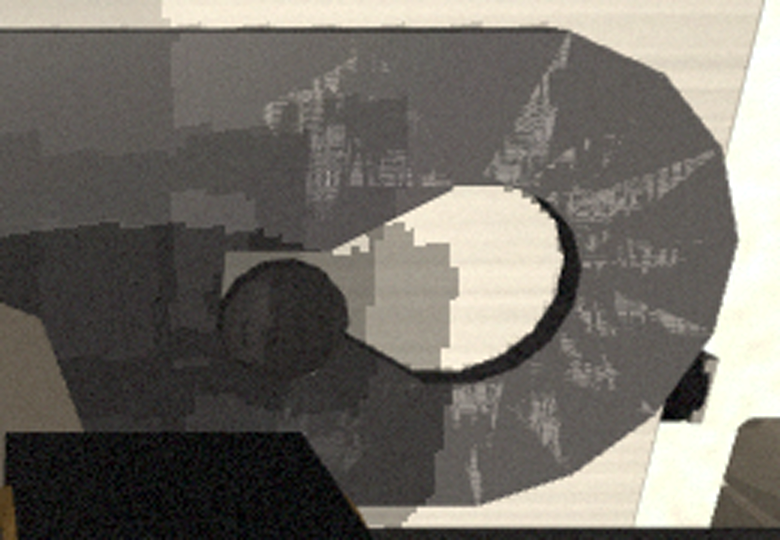

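The head sits over the slot's narrow end, centred at about (246, 434), where the prediction put it for fully home. Release partially and retreat.

>>> {"method": "carry_out", "body": {"commands": [[0,0,0,0,0,0],[0,0,0,0,0,0],[0,0,0,0,0,0],[0,0,0,0,0,0],[0,0,0,0,0,0],[0,0,0,0,0,0],[0,0,0,0,0,0]], "hand": 0.3}}

```text
time_s: 10.6
ee_pos: [0.5089, 0.01, 0.0881]
orientation: [0.755, 0.656, 0.0, 0.0]
wrist_force: [0.3, 0.1, 0.1]
width: 0.0327
grip_force: 0.0
```

>>> {"method": "carry_out", "body": {"commands": [[0,0,-0.02,0,0,0],[0,0,-0.05,0,0,0],[0,0,-0.09,0,0,0],[0,0,-0.13,0,0,0],[0,0,-0.16,0,0,0],[0,0,-0.16,0,0,0],[0,0,-0.16,0,0,0]]}}

```text
time_s: 11.3
ee_pos: [0.5088, 0.01, 0.2481]
orientation: [0.755, 0.656, 0.0, 0.0]
wrist_force: [-0.7, -0.2, -0.6]
width: 0.0325
grip_force: 0.0
```

```bash
python3 - <<'E'
from h import *
im=grab_frame('wrist'); cv2.imwrite('pics/w6.png',cv2.convertScaleAbs(im,alpha=1.5))
s=r.sense(); print(s['ee_pos'],s['wrist_force'],s['width'])
ci=camera_info('wrist');yaw=np.radians(-8.1);u=np.array([np.cos(yaw),np.sin(yaw)])
for n,x,z in [('hole',115,.066),('slotend',61.5,.066),('slot-head',70,.081)]: print(n,np.round(proj(ci,[*(np.array([.509,.010])+u*x/1e3),z]),1))
E
```

```text
[0.50841644 0.01004279 0.24729382] [ 0.32652832  0.48906297 -0.56165109] 0.03283375105652793
hole [180.9 420.5]
slotend [180.8 373.1]
slot-head [184.1 383.2]
```

View pics/w6.png

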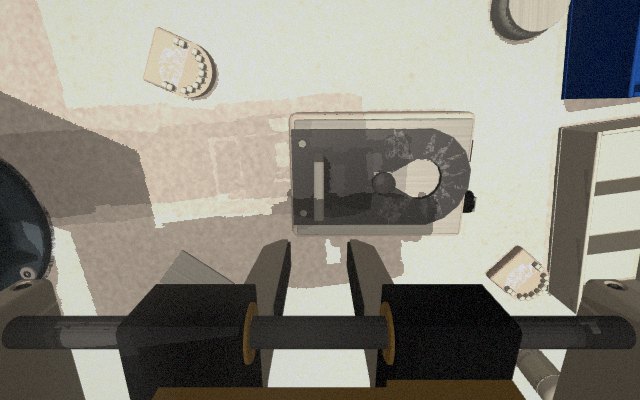

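The plate lies flat and square on the vibrator with the stud head at (182, 383), which matches the locked position. Nothing is touching it, so I'm handing in.

```bash
python3 -c "
from cell import r
print(r.job_done())"
```

```text
the job is handed in; nothing more can be done
None
```

I fitted the keyhole holder onto the stud, slid it home and released it, and the last wrist picture shows it flat, square and locked. I never moved the spare holder, and the job is handed in, though no verdict came back.

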